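# Collapse the telescopic camera stand on the dispensary counter

## Robot

A 6-joint arm with a two-finger parallel gripper is mounted at the origin on the work surface. World frame = base frame: x ahead of the robot, y to its left, z up, the work surface at z = 0. Lengths are in m, angles in rad, forces in N, time in s.
With the tool pointing down it reaches from about 0.3 to 1 m from the base axis. Payload 5.1 kg.
Tool frame: the origin (TCP) lies midway between the tips of the shut fingers; the grasp point (between the pads) lies 19 mm behind it; z points along the fingers, y is the direction in which the jaws open and shut (so a half turn about z gives the same grasp; the last joint's range is limited). The gripper opens to 95 mm and grips with 3 to 60 N. Pads are 20 mm wide; open, the fingers measure 119 mm over their backs; the gripper's body (75 mm by 180 mm) begins 59 mm behind the grasp point.
Start: joints at [-1.274, 0.124, 1.65, -0, 1.367, -0.083], TCP at [0.241, -0.604, 0.215] pointing down, gripper open.
Joint ranges: [-2.61, 2.61], [-1.02, 2.33], [0.03, 2.71], [-1.35, 4.49], [0.32, 2.68], [-2.91, 2.91]. Speed limits (rad/s): [2.57, 2.57, 3.14, 3.14, 3.14, 3.14].

## Interface

Orientations are given as a unit quaternion [w, x, y, z].
In Python, from cell import observe, read_camera, camera_model, job_done, recognise gives the robot as it stands.
- The arm moves only by the tool apply_moves, never from a script. Its argument "increments" is a list that holds one entry, the list of rows, each a list of 5 numbers: the closure, from -1 (fully open) to 1 (shut), then the shift along the tool's x, y, z in cm, then the turn about the tool's z in rad. A call has 1 to 10 rows; each row shifts and turns the commanded pose from where the row before left it, along the tool's axes as they then stand; what a row does not reach is not made up. A row lasts 1/12 s, in which the tool goes at most 41.7 mm and 7.16 degrees, less where a joint would pass 70% of its speed; a pose out of reach is approached as far as the arm can. A call is refused whole if a number of a shift passes 4.17 or a number of a turn 0.125, either way. A call with a gripper value outside its range is refused whole. The fingers move at their own pace and stop on an object; "squeeze" is the grip in N (left out, the last holds). Time passes only in rows, so rows that do not move let the fingers close. It gives the time, the measured TCP pose, the force and the opening at its end, in the units of the state.
- observe(): the state, without advancing time (a new reading comes with each control period).
- read_camera(name): name is "side" or "top"; returns the picture (480x640x3 uint8, red, green, blue); there is no depth.
- camera_model(name): a dict with "K" (3x3 intrinsics, pixels), "R" (3x3) and "t" (3): a world point X has camera coordinates R X + t. Camera axes: x right, y down, z forward; pixel columns grow to the right and rows downward; lengths in m; the calibration is good to about 2 mm. A picture is of the moment at which its call begins. camera_model takes no time and is no camera call.
- job_done(): hands the job in, once; it reports no verdict.
Trained networks look in the newest picture that a camera, given by its name, has taken for a name from the list of things; names that differ only in an ending like _2 or _b are one class to them, and where a whole thing is asked for, a point or a joint stands for the part that bears it (a point fixed in the world has none). Each returns a list of dicts, best first, with "conf" (0 to 1); they miss things now and then, are a little off and sometimes report something else, mostly with a low value. They report only what shows in the picture. A call takes as long as a camera call.
- recognise(target, camera): "point" ([x, y, z] in m, in world coordinates, good to about 4 mm: the middle of the surface that is visible of it).
The state is a dict: "time": time; "qpos": joint angles; "dq": joint speeds; "effort": joint torques, N m; "ee_pos": TCP position; "ee_rot": TCP orientation; "contact_force": force on the tool from outside, world axes, zero at the start; "torque": the same for the moment, N m; "width": finger opening in m.
Only numpy, scipy, OpenCV 4.12 (cv2) and the standard library are available. Lean on these libraries where they do the work, as an engineer would, in place of code of your own. Each camera call takes 0.05 s, during which the arm holds its last target.

## Task

Put the telescopic stand of the dose-check camera away, collapsed, one tube at a time with the innermost first: swing the upper lock lever open and push the inner tube fully home by pressing on the cap at its top, and only then swing the lower lever open and push the middle tube fully home too. Finish by swinging both levers fully closed. Do not touch the camera, and do not shift or tip the basket, bottles and carton around it.

Things in the scene. Friction and masses are not known exactly. Their poses are not given: they have to be found in the camera images.
- stand: Round steel base plate (124 mm across, 10 mm thick, bolted down) with three upright nested tubes, 32 mm (outer, fixed, top at 120 mm), 26 mm (middle) and 20 mm (inner) across, that slide but do not turn. Origin: on the tube axis at counter height; z up. A thin arm with the camera sticks out from the head of the inner tube midway between this frame's -x and -y, away from the levers.
- lever_hinge (a point): Point on the upright hinge line shared by both levers, 22 mm from the tube axis along the stand's +x, at the lower lever's mid-height, 109 mm above the counter. Each lever sits on a black lock collar (40 mm across, 21 mm high): the lower on top of the outer tube, the upper on top of the middle tube.
- cap (a point): Centre of the top face of the flat black rubber cap (26 mm across) on top of the inner tube, on the tube axis; press here. 171 mm above the counter with both tubes home, higher by inner_tube + mid_tube. Under the cap is a black head, 32 mm across and 22 mm high, that lands on the upper collar when the inner tube is home.
- inner_tube (a joint): How far the inner (thinnest, top) tube stands out of the middle one, m: about 0.070 at its working height, 0 = fully home. While the upper lever is closed its tongue sits in a notch of this tube and locks it (1 to 3 mm of play). Unlocked, it takes 2 to 6 N to push in, and stays where it is left.
- mid_tube (a joint): How far the middle tube stands out of the outer one, m: about 0.066 at its working height, 0 = fully home. It carries the upper collar and lever. Locked by the lower lever's tongue while that is closed (1 to 3 mm of play). Unlocked, it takes 2 to 6 N to push in, and stays where it is left.
- upper_collar (a point): Centre of the upper lock collar, on the tube axis, at the upper lever's mid-height: 131.5 mm above the counter plus mid_tube. Goes up and down with the middle tube.
- upper_lever (a joint): Angle of the upper lever (locks the inner tube), rad: 0 = closed at its stop, pointing along the stand's +y; 1.57 = open at its stop, swung clockwise seen from above to point outwards along the stand's +x. The tube is free above 0.9. It stays where it is left; about 2 N at its tip moves it. It closes only with its tube at working height or home.
- lower_lever (a joint): Angle of the lower lever (locks the middle tube); same meaning, directions and forces as the upper.
- upper_lever_tip (a point): Free end of the upper lever, at mid-thickness and mid-height. The lever is a straight level black bar, 12 to 14 mm high, 8 to 10 mm thick, its mid-line 6 mm outside the hinge line (28 mm from the tube axis when closed), reaching 74 mm from the hinge: its last 45 mm stand clear of the collar.
- lower_lever_tip (a point): Free end of the lower lever, same shape and hinge line, always 109 mm above the counter. With the tubes home the upper lever lies 22.5 mm above it.
- camera: White camera box, 50 x 46 x 30 mm, lens below, on the arm 150 mm from the tube axis. Origin: centre of its underside. Delicate: not to be touched.
- basket: Light-blue open basket, 120 x 170 x 36 mm, on the counter under the camera. Origin: centre of its underside.
- pump_bottle: Tall pump bottle, 62 mm across, 186 mm high; the spout reaches 40 mm from its axis along its own x. Origin: centre of its underside.
- tablet_bottle: White tablet bottle, 50 mm across, 88 mm high. Origin: centre of its underside.
- carton: Upright medicine carton, 46 x 66 x 112 mm. Origin: centre of its underside.

How it is judged:
On the way, in this order (a step that is already met when the one before it is completed fails the run):
1. the upper lever is open, the lower lever still closed, both tubes still out (value of joint upper_lever above 1 rad and value of joint lower_lever below 0.15 rad and value of joint each of inner_tube, mid_tube above 0.03 m), for 0.1 s.
2. the inner tube is fully home while the middle tube still stands out (value of joint inner_tube below 0.003 m and value of joint mid_tube above 0.03 m), for 0.1 s.
3. the lower lever is open, the middle tube still out (value of joint lower_lever above 1 rad and value of joint mid_tube above 0.03 m), for 0.1 s.
4. both tubes are fully home (value of joint each of inner_tube, mid_tube below 0.003 m), for 0.1 s.
At the end, for the whole second after the job is handed in: Inner and middle tube within 3 mm of fully home, both levers within 0.15 rad of closed, the basket, bottles and carton at rest (and never moved by more than 20 mm) (all of step 4 and value of joint each of upper_lever, lower_lever below 0.15 rad and linear speed of each of basket, pump_bottle, tablet_bottle, carton below 0.01 m/s); the robot touches nothing.
It fails at once if the middle tube is pushed down (more than 10 mm) before the inner tube is home (distance of upper_collar from where it was at the start of the episode above 0.01 m and value of joint inner_tube above 0.006 m).
It fails at once if the camera is touched (contact force between camera and anything else above 1 N).
It fails at once if the basket, a bottle or the carton is shifted by more than 20 mm (distance of any of basket, pump_bottle, tablet_bottle, carton from where it was at the start of the episode above 0.02 m).
It fails at once if a bottle or the carton is tipped (angle between any of pump_bottle, tablet_bottle, carton's own z axis and vertical above 0.3 rad).
It also fails if it takes over 58 s, if anything falls off the work surface, if the arm or the gripper's body presses on something with over 40 N, if the wrist force passes 120 N, or if a joint passes its speed limit or range.

## Working session

There is one attempt and no reset: what is moved stays moved. The work goes in short steps, Python scripts to look and compute and a tool call to move; the robot and the scene stay as the last step left them, time stands still between calls to the robot, and variables do not carry over. Pictures are saved under pics/ and viewed, and the job is handed in when it is done.

Besides the shell and the picture viewer there is one more tool, called after "Request:" by a JSON object that holds its "fn" and its "kwargs", one argument or row to a line. apply_moves: Moves the arm, as the interface text tells. Its arguments: {"type":"object","properties":{"increments":{"type":"array"},"squeeze":{"type":"number"}},"required":["increments"]}

```bash
mkdir -p pics; ls
python3 - <<'E'
from cell import *
import cv2
s=observe(); print(s)
for n in("side","top"):
    im=read_camera(n); cv2.imwrite(f"pics/{n}0.png",im[:,:,::-1]); m=camera_model(n); print(n,m)
E
```

```text
pics
{'time': 0.0, 'qpos': array([-1.27358956e+00,  1.24520658e-01,  1.65166084e+00, -1.90208478e-05,
        1.36749782e+00, -8.25497464e-02]), 'dq': array([-0.00041776,  0.00089455, -0.00065295, -0.00112403,  0.00043208,
        0.00020492]), 'effort': array([ 1.33893591e-03, -4.17608857e+01, -3.59929526e+01,  7.75752473e-02,
        4.91302670e-02, -1.56935666e-04]), 'ee_pos': array([ 0.24076166, -0.60307778,  0.21338477]), 'ee_rot': array([-1.03633267e-03,  9.82026321e-01,  1.88741135e-01, -1.21023568e-04]), 'contact_force': array([-0.31487917, -0.01870561, -0.41878014]), 'torque': array([ 0.01355824, -0.02793477,  0.05017417]), 'width': 0.0947592058751464}
side {'K': array([[504.49432704,   0.        , 319.44525885],
       [  0.        , 504.49432704, 238.43565202],
       [  0.        ,   0.        ,   1.        ]]), 'R': array([[ 0.91256702, -0.40814182,  0.0253316 ],
       [-0.19564035, -0.49015199, -0.84939736],
       [ 0.35909092,  0.77017613, -0.52714555]]), 't': array([-0.50362774,  0.22012539,  0.57621902])}
top {'K': array([[562.2369026 ,   0.        , 315.06036961],
       [  0.        , 562.2369026 , 237.86963433],
       [  0.        ,   0.        ,   1.        ]]), 'R': array([[-0.00696538, -0.99958854,  0.02782523],
       [-0.98687828,  0.00238263, -0.1614484 ],
       [ 0.16131567, -0.02858466, -0.98648881]]), 't': array([0.02816385, 0.58650357, 0.96900638])}
```

View pics/side0.png

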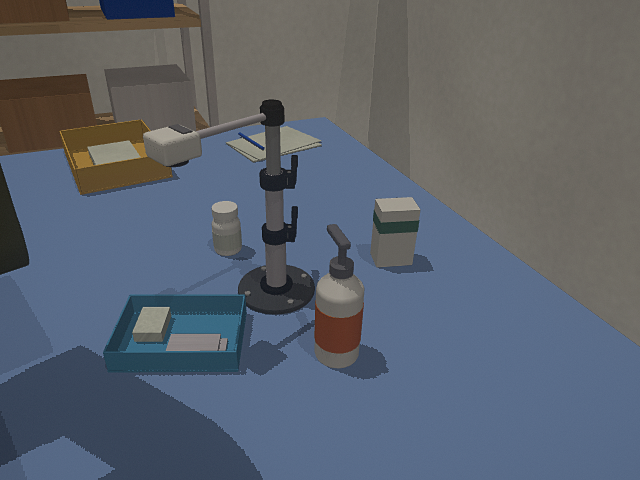

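View pics/top0.png

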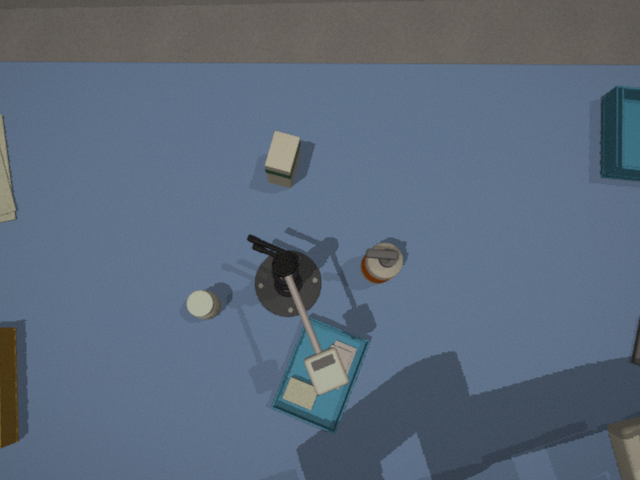

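Run:
```python
from cell import *
for n in("side","top"):
    for t in ["cap","upper_collar","upper_lever_tip","lower_lever_tip","stand","camera","pump_bottle","tablet_bottle","carton","basket"]:
        print(n,t,[(round(d['conf'],2),[round(float(x),4) for x in d['point']]) for d in recognise(t,n)][:2])
print(observe()['time'])
```

```text
side cap [(0.92, [0.3972, 0.0312, 0.2958])]
side upper_collar [(0.73, [0.4933, 0.0621, 0.2841]), (0.56, [0.5463, 0.0904, 0.1172])]
side upper_lever_tip [(0.44, [0.5474, 0.0908, 0.2046])]
side lower_lever_tip [(0.66, [0.3659, 0.0033, 0.3001]), (0.43, [0.546, 0.0869, 0.1169])]
side stand [(0.92, [0.5007, 0.063, 0.1754])]
side camera [(0.59, [0.3685, 0.0051, 0.3007])]
side pump_bottle [(0.63, [0.526, -0.1036, 0.096]), (0.58, [0.4963, 0.0607, 0.1741])]
side tablet_bottle [(0.62, [0.4634, 0.2084, 0.0532])]
side carton [(0.75, [0.7205, 0.0675, 0.0699])]
side basket [(0.73, [0.3421, 0.0258, 0.0131])]
top cap [(0.87, [0.3905, 0.0288, 0.3051]), (0.23, [0.4684, 0.2172, 0.0921])]
top upper_collar [(0.55, [0.4086, 0.0413, 0.3036])]
top upper_lever_tip []
top lower_lever_tip []
top stand [(0.76, [0.4877, 0.0608, 0.2036])]
top camera [(0.95, [0.3712, 0.0187, 0.3068])]
top pump_bottle [(0.68, [0.5324, -0.077, 0.1246])]
top tablet_bottle [(0.33, [0.3298, 0.0199, 0.0051])]
top carton [(0.83, [0.7178, 0.0808, 0.1177])]
top basket [(0.73, [0.3327, 0.0193, 0.0072]), (0.24, [0.5365, -0.0775, 0.126])]
1.1
```

The side view shows the stand upright at about x=275 px, with its cap at (272,105), both levers on its right at (293,170) and (293,222), and the camera at (172,145). The top view shows the cap at about (286,262) and the levers pointing up-left to about (250,238). Next I'll zoom in to measure.

Run:
```python
import cv2,numpy as np
from cell import camera_model
a=cv2.imread("pics/side0.png")[90:310,220:350]; b=cv2.imread("pics/top0.png")[215:325,230:340]
def g(x): return (255*(x/255.)**0.5).astype('uint8')
A=cv2.resize(g(a),None,fx=2.7,fy=2.7,interpolation=2); B=cv2.resize(g(b),None,fx=4,fy=4,interpolation=2)
c=np.zeros((600,800,3),'uint8'); c[:A.shape[0],:A.shape[1]]=A; c[:B.shape[0],355:355+B.shape[1]]=B
cv2.imwrite("pics/z0.png",c)
for n in("side","top"):
    m=camera_model(n); print(n,-m['R'].T@m['t'])
```

```text
side [ 0.29574446 -0.54144678  0.50348292]
top [0.42268789 0.05445356 1.04982035]
```

View pics/z0.png

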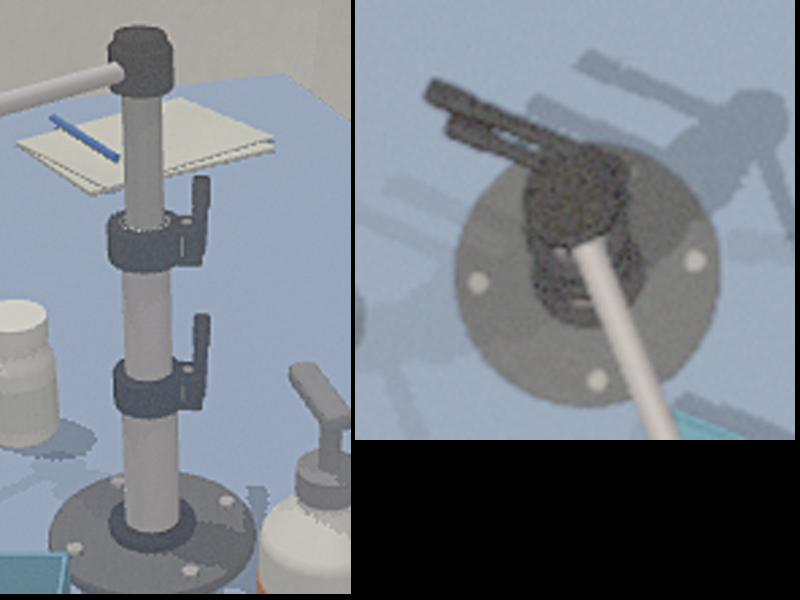

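```bash
cat > h.py <<'E'
import numpy as np,cv2
from cell import *
def proj(n,P):
    m=camera_model(n); c=(m['R']@np.atleast_2d(P).T).T+m['t']; p=(m['K']@c.T).T; return p[:,:2]/p[:,2:]
def S2W(p,P):
    x,y,a=p[:3]; P=np.atleast_2d(P); c,s=np.cos(a),np.sin(a)
    return np.c_[x+c*P[:,0]-s*P[:,1], y+s*P[:,0]+c*P[:,1], P[:,2]]
def lever(th,z,h=.0065,t=.0045):
    # box corners in stand frame; lever along dir at angle 90deg-th, midline 6mm outside hinge
    d=np.array([np.sin(th),np.cos(th)]); n=np.array([np.cos(th),-np.sin(th)])
    o=np.array([.022,0])
    return [np.r_[o+d*L+n*(.006+k*t),z+j*h] for L in(0.029,.074) for k in(-1,1) for j in(-1,1)], np.r_[o+d*.074+n*.006,z]
def circ(r,z): 
    a=np.linspace(0,2*np.pi,40); return np.c_[r*np.cos(a),r*np.sin(a),0*a+z]
def overlay(n,img,p,inner,mid,tu=0,tl=0):
    im=img.copy()
    for r,z in[(.062,.01),(.02,.0985),(.02,.1195),(.02,.121+mid),(.02,.142+mid),(.016,.149+inner+mid-.007),(.013,.171+inner+mid)]:
        cv2.polylines(im,[np.round(proj(n,S2W(p,circ(r,z)))*8).astype(int)],True,(0,255,255),1,16,3)
    for th,z in((tl,.109),(tu,.1315+mid)):
        c,t=lever(th,z); q=np.round(proj(n,S2W(p,c))*8).astype(int)
        for i in range(8):
            for b in(1,2,4):
                if not i&b: cv2.line(im,tuple(map(int,q[i])),tuple(map(int,q[i|b])),(0,255,0),1,16,3)
    return im
E
cat > fit.py <<'E'
from h import *
from scipy.optimize import least_squares
M=[("side",'c',.01,(276.3,286.7)),("top",'c',.01,(288.1,283.75)),("top",'cap',0,(285.5,263.25)),("side",'cap',0,(271.9,102.2)),("top",'u',0,(248.75,238.25)),("top",'l',0,(253.75,246.75))]
def pts(p):
    x,y,a,H,mid=p
    for n,k,z,uv in M:
        P={'c':[0,0,z],'cap':[0,0,.171+H],'u':lever(0,.1315+mid)[1],'l':lever(0,.109)[1]}[k]
        yield proj(n,S2W(p,P))[0]-uv
f=lambda p:np.r_[np.concatenate(list(pts(p))),(p[4]-.066)/.002]
r=least_squares(f,[.5,.06,-.38,.136,.066]); print(r.x,r.fun.round(1))
np.save("p.npy",r.x)
p=r.x
for n,(y0,y1,x0,x1),s in(("side",(90,310,220,350),2.7),("top",(215,325,230,340),5)):
    im=cv2.imread(f"pics/{n}0.png"); im=(255*(im/255.)**.5).astype('uint8')
    im=cv2.resize(im,None,fx=4,fy=4,interpolation=cv2.INTER_CUBIC)
    import h
    op=h.proj
    h.proj=lambda n,P:op(n,P)*4+1.5
    im=overlay(n,im,p,p[3]-p[4],p[4]); h.proj=op
    im=im[y0*4:y1*4,x0*4:x1*4]; im=cv2.resize(im,None,fx=s/4,fy=s/4,interpolation=cv2.INTER_AREA); cv2.imwrite(f"pics/ov_{n}.png",im)
E
python3 fit.py
```

```text
[ 0.50855584  0.07279796 -0.37735053  0.13670189  0.06597704] [ 0.2 -0.6  1.1 -0.9 -0.3  1.1  0.  -0.1  0.1 -0.1 -0.3 -0.1 -0. ]
```

View pics/ov_side.png

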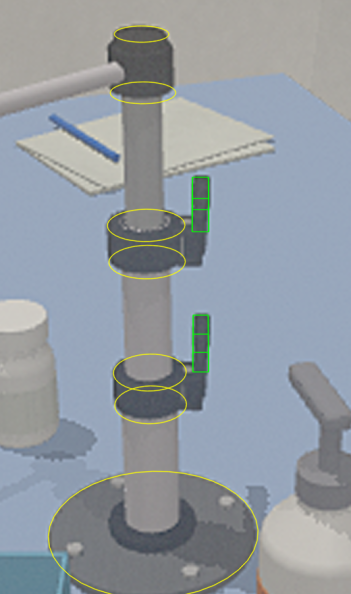

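View pics/ov_top.png

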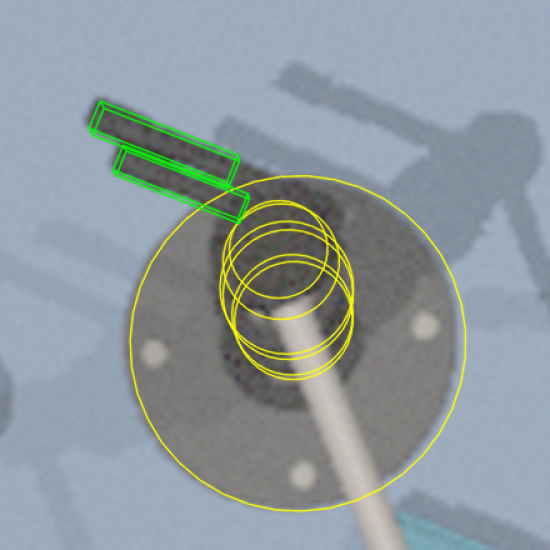

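The fit holds: stand axis at (0.509, 0.073), yaw -0.377 rad, cap height 0.308 m against an expected 0.307 m, and lever outlines that match in both views. I'll raise the arm, shut the gripper and turn so tool x lies along the stand's y.

Request:
{"fn": "apply_moves", "kwargs": {
  "increments": [
    [[1,0,0,-4,-0.12],[1,0,0,-4,-0.12],[1,0,0,-4,-0.12],[1,0,0,-4,-0.12],[1,0,0,-4,-0.12],[1,0,0,-1,-0.12],[1,0,0,0,-0.093]]
  ],
  "squeeze": 20
}}

```text
time: 1.68
ee_pos: [0.2413, -0.6047, 0.4317]
ee_rot: [0.005, 0.826, 0.564, -0.002]
contact_force: [0.3, -1.0, 0.1]
width: 0.0538
```

```bash
cat >> h.py <<'E'
def pose():
    s=observe(); w,x,y,z=s['ee_rot']; psi=2*np.arctan2(y,x); return s,s['ee_pos'],psi
def W2S(P,p=None):
    p=np.load('p.npy') if p is None else p
    c,s=np.cos(p[2]),np.sin(p[2]); d=np.asarray(P)[:2]-p[:2]; return np.r_[c*d[0]+s*d[1],-s*d[0]+c*d[1],P[2]]*1000
def go(xs,ys,z,psi_s=None):
    "target stand mm; psi_s = tool x angle in stand frame. prints tool-axis cm delta"
    p=np.load('p.npy'); s,e,psi=pose(); t=S2W(p,[xs/1000,ys/1000,z/1000])[0]; d=(t-e)*100
    X=np.array([np.cos(psi),np.sin(psi),0]);Y=np.array([np.sin(psi),-np.cos(psi),0])
    print('world tgt',t.round(3),'d tool cm',np.round([d@X,d@Y,-d[2]],2),'turn',None if psi_s is None else round(-((psi_s+p[2]-psi+np.pi)%(2*np.pi)-np.pi),3))
def st():
    p=np.load('p.npy'); s,e,psi=pose(); print('t',round(s['time'],2),'TCP',e.round(4),'stand mm',W2S(e).round(1),'psi_s',round(psi-p[2],3),'F',s['contact_force'].round(1),'w',round(s['width'],3),'q',s['qpos'].round(2))
def snap(name,cams=("side","top")):
    for n in cams: cv2.imwrite(f"pics/{n}_{name}.png",read_camera(n)[:,:,::-1])
E
python3 -c "
from h import *
st(); go(11,66,400,1.5708)"
```

```text
t 1.68 TCP [ 0.2413 -0.6047  0.4317] stand mm [   1.2 -728.3  431.7] psi_s 1.576 F [ 0.3 -1.   0.1] w 0.054 q [-1.27  0.07  1.35 -0.    1.71 -0.9 ]
world tgt [0.543 0.13  0.4  ] d tool cm [79.43  1.37  3.17] turn 0.005
```

Request:
{"fn": "apply_moves", "kwargs": {
  "increments": [
    [[1,4,0.05,0,0],[1,4,0.05,0,0],[1,4,0.05,0,0],[1,4,0.05,0,0],[1,4,0.05,0,0],[1,4,0.05,0,0],[1,4,0.05,0,0],[1,4,0.05,0,0],[1,4,0.05,0,0],[1,4,0.05,0,0]]
  ]
}}

```text
time: 2.52
ee_pos: [0.3934, -0.2319, 0.4249]
ee_rot: [0.0, 0.827, 0.561, 0.0]
contact_force: [-0.1, 0.2, -0.3]
width: 0.0004
```

Request:
{"fn": "apply_moves", "kwargs": {
  "increments": [
    [[1,4,0.05,0,0],[1,4,0.05,0,0],[1,4,0.05,0,0],[1,4,0.05,0,0],[1,4,0.05,0,0],[1,4,0.05,0,0],[1,4,0.05,0,0],[1,4,0.05,0,0],[1,4,0.05,0,0],[1,3,0.05,0,0]]
  ]
}}

```text
time: 3.35
ee_pos: [0.5422, 0.1298, 0.4245]
ee_rot: [-0.0, 0.827, 0.562, 0.0]
contact_force: [0.1, 0.0, 0.5]
width: 0.0009
```

```bash
python3 -c "
from h import *
snap('1'); st(); go(11,66,300,1.5708)"
```

```text
t 3.45 TCP [0.5424 0.1305 0.4235] stand mm [ 10.2  66.1 423.5] psi_s 1.575 F [ 0.3 -0.1 -0.6] w 0.0 q [ 0.14 -0.13  1.56  0.    1.71  0.51]
world tgt [0.543 0.13  0.3  ] d tool cm [-1.000e-02  8.000e-02  1.235e+01] turn 0.005
```

View pics/side_1.png

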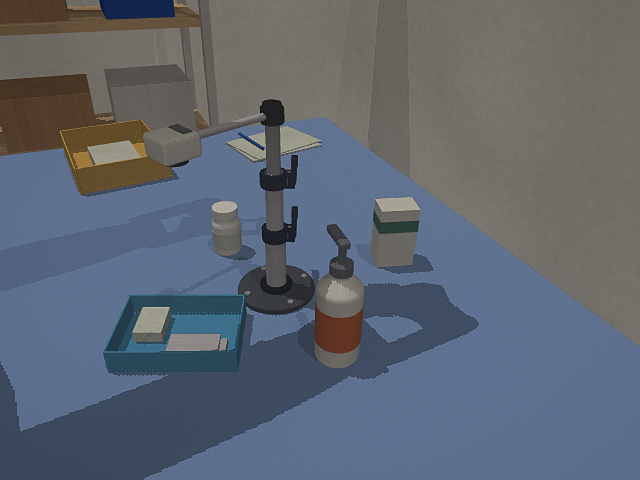

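View pics/top_1.png

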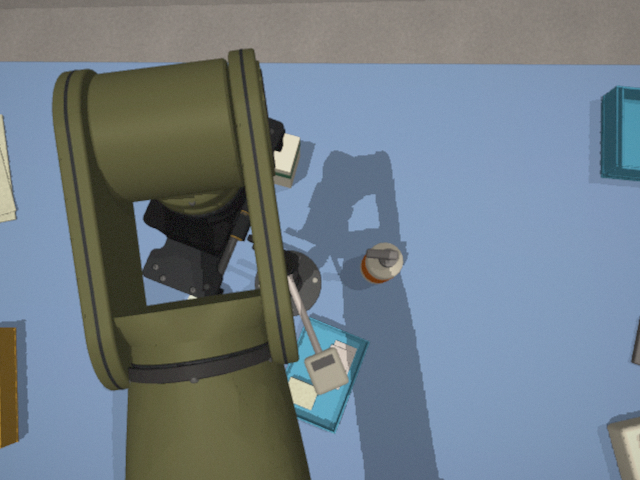

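Side view: nothing has been disturbed and the gripper is still above the frame. In the top view the wrist covers the stand. I'll go down partway and check clearance.

Request:
{"fn": "apply_moves", "kwargs": {
  "increments": [
    [[1,0,0.08,4,0],[1,0,0,4,0],[1,0,0,4,0],[1,0,0,0.5,0]]
  ]
}}

```text
time: 3.78
ee_pos: [0.5384, 0.1254, 0.2903]
ee_rot: [-0.003, 0.827, 0.561, -0.007]
contact_force: [-0.7, -0.4, -0.8]
width: 0.0002
```

```bash
python3 -c "
from h import *
snap('2',('side',)); st(); go(9,66,188,1.5708)"
```

```text
t 3.83 TCP [0.5395 0.1255 0.2934] stand mm [  9.4  60.4 293.4] psi_s 1.569 F [-0.1  0.5 -0.8] w 0.001 q [ 0.13 -0.12  1.76 -0.    1.51  0.51]
world tgt [0.541 0.131 0.188] d tool cm [ 0.56 -0.04 10.54] turn -0.001
```

View pics/side_2.png

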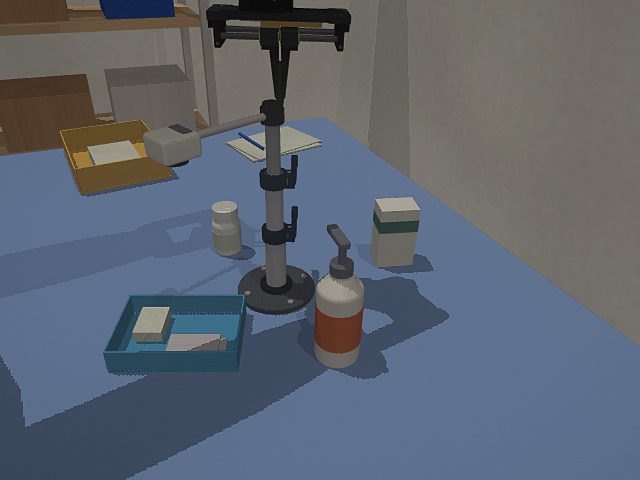

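The side view shows the closed fingers at about (278,100), beyond the stand, and the camera is clear. I'll go down beside the upper lever on its inner side.

Request:
{"fn": "apply_moves", "kwargs": {
  "increments": [
    [[1,0.7,-0.5,2,0],[1,0,0,3,0],[1,0,0,3,0],[1,0,0,2.3,0],[1,0,0,0,0]]
  ]
}}

```text
time: 4.25
ee_pos: [0.5391, 0.1342, 0.1943]
ee_rot: [-0.001, 0.828, 0.561, -0.002]
contact_force: [-0.7, 0.8, -0.8]
width: 0.0005
```

```bash
python3 -c "
from h import *
snap('3',('side',)); st(); go(9,66,188,1.5708)"
```

```text
t 4.3 TCP [0.5404 0.1345 0.1971] stand mm [  6.9  69.1 197.1] psi_s 1.57 F [0.3 0.3 0.2] w 0.001 q [ 0.15 -0.07  1.88 -0.    1.34  0.53]
world tgt [0.541 0.131 0.188] d tool cm [-0.31  0.21  0.91] turn -0.001
```

View pics/side_3.png

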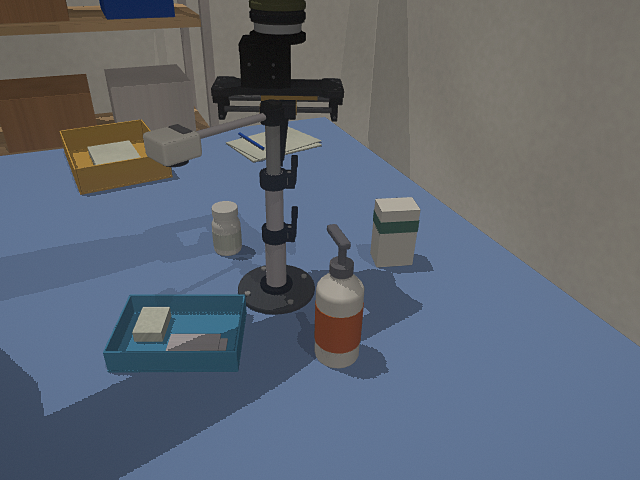

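Request:
{"fn": "apply_moves", "kwargs": {
  "increments": [
    [[1,-0.2,0,0.7,0],[1,0,0.45,0,0],[1,0.08,0.77,0,0.12],[1,0.08,0.77,0,0.12],[1,0.08,0.77,0,0.12],[1,0.08,0.77,0,0.12]]
  ]
}}

```text
time: 4.8
ee_pos: [0.5727, 0.1178, 0.1922]
ee_rot: [0.0, 0.938, 0.346, 0.001]
contact_force: [-1.4, 0.4, -0.2]
width: 0.0005
```

```bash
python3 -c "
from h import *
snap('4',('side',)); st()"
```

```text
t 4.85 TCP [0.5737 0.117  0.1922] stand mm [ 44.3  65.1 192.2] psi_s 1.08 F [-0.6 -0.4  0.7] w 0.001 q [ 0.11 -0.    1.82 -0.    1.32  0.98]
```

View pics/side_4.png

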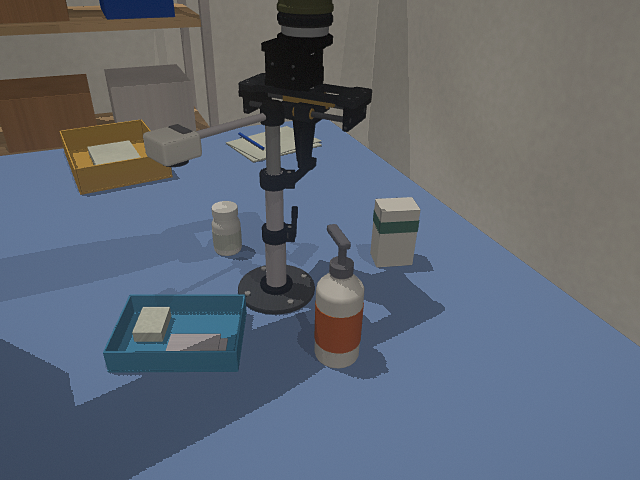

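In the side view the lever is swinging with the finger at (300,170), and the lower lever hasn't moved. I'll carry on.

Request:
{"fn": "apply_moves", "kwargs": {
  "increments": [
    [[1,0.05,0.77,0.3,0.12],[1,0.05,0.77,0,0.12],[1,0.08,0.77,0,0.12],[1,0.08,0.77,0,0.12],[1,0.08,0.77,0,0.12],[1,0.08,0.77,0,0.12],[1,0.08,0.77,0,0.12],[1,0.08,0.77,0,0.12],[1,0.08,0.77,0,0.12]]
  ]
}}

```text
time: 5.6
ee_pos: [0.5943, 0.055, 0.1891]
ee_rot: [-0.001, 0.983, -0.184, 0.002]
contact_force: [-0.2, 1.8, -1.1]
width: 0.0003
```

```bash
python3 -c "
from h import *
snap('5',('side',)); st()"
```

```text
t 5.65 TCP [0.5941 0.0538 0.189 ] stand mm [ 86.5  13.8 189. ] psi_s 0.002 F [ 0.5 -0.2  0.2] w 0.0 q [ 0.    0.02  1.8  -0.    1.31  1.95]
```

View pics/side_5.png

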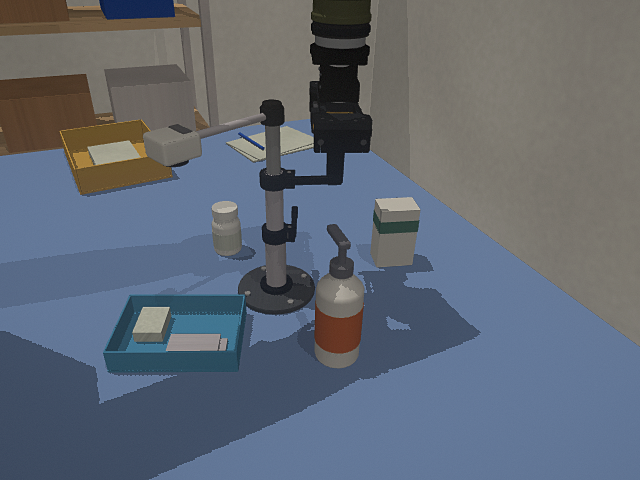

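Request:
{"fn": "apply_moves", "kwargs": {
  "increments": [
    [[1,0,0.4,0,0],[1,0,0.3,0,0],[1,0,0.3,0,0],[1,0,0,0,0]]
  ]
}}

```text
time: 5.98
ee_pos: [0.5916, 0.048, 0.1888]
ee_rot: [-0.004, 0.983, -0.181, 0.003]
contact_force: [5.7, 8.0, 0.9]
width: 0.0001
```

```bash
python3 -c "
from h import *
st()
p=np.load('p.npy')
snap('6',('side',))
im=cv2.imread('pics/side_6.png'); im=(255*(im/255.)**.5).astype('uint8')
import h
op=h.proj; h.proj=lambda n,P:op(n,P)*4+1.5
im=cv2.resize(im,None,fx=4,fy=4,interpolation=2)
im=overlay('side',im,p,p[3]-p[4],p[4],1.57,0)
cv2.imwrite('pics/z6.png',im[300:1000,880:1500])
"
```

```text
t 5.98 TCP [0.5916 0.048  0.1888] stand mm [ 86.3   7.5 188.8] psi_s 0.013 F [5.7 8.  0.9] w 0.0 q [-0.01  0.01  1.81  0.01  1.31  1.92]
```

View pics/z6.png

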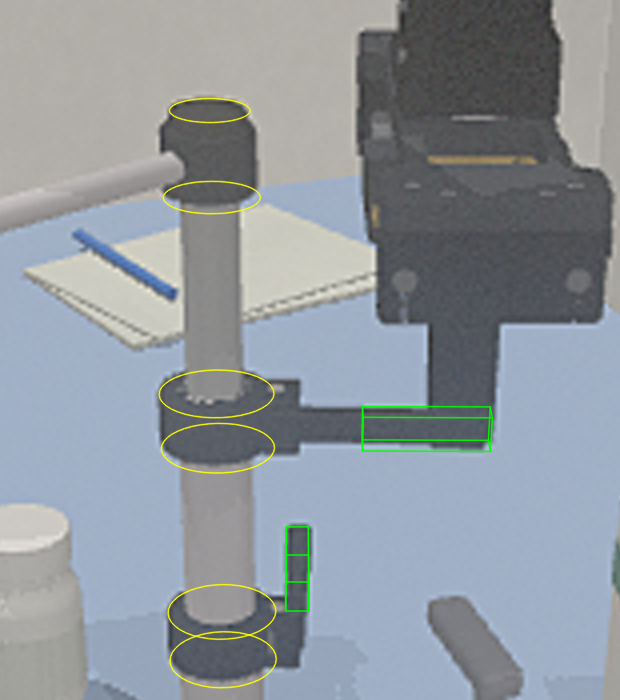

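The upper lever is fully open: it lines up with the 1.57 rad outline and there's about 10 N against the stop. The lower lever is still closed. Now I'll back off, rise and go above the cap.

Request:
{"fn": "apply_moves", "kwargs": {
  "increments": [
    [[1,0,-1.5,0,0],[1,0,-1.5,0,0],[1,0,0,-3.5,0],[1,0,0,-4,0],[1,0,0,-4,0],[1,0,0,-3.5,0],[1,0,0,0,0]]
  ]
}}

```text
time: 6.62
ee_pos: [0.6031, 0.0746, 0.3468]
ee_rot: [-0.001, 0.983, -0.181, 0.007]
contact_force: [0.6, -0.7, 0.8]
width: 0.0002
```

```bash
python3 -c "
from h import *
st(); go(0,0,325,0)"
```

```text
t 6.62 TCP [0.6031 0.0746 0.3468] stand mm [ 87.2  36.5 346.8] psi_s 0.012 F [ 0.6 -0.7  0.8] w 0.0 q [ 0.04 -0.03  1.59 -0.    1.57  1.97]
world tgt [0.509 0.073 0.325] d tool cm [-8.77  3.54  2.18] turn 0.012
```

Request:
{"fn": "apply_moves", "kwargs": {
  "increments": [
    [[1,-2.9,1.2,0,0],[1,-2.9,1.2,0,0],[1,-2.9,1.1,0.8,0.01],[1,0,0,0.8,0],[1,0,0,0,0]]
  ]
}}

```text
time: 7.03
ee_pos: [0.505, 0.0727, 0.3187]
ee_rot: [0.001, 0.982, -0.187, -0.001]
contact_force: [0.8, 0.5, -0.7]
width: 0.0008
```

```bash
python3 -c "
from h import *
snap('7',('side',)); st(); go(0,0,310,0)"
```

```text
t 7.08 TCP [0.506  0.0726 0.3195] stand mm [ -2.3  -1.1 319.5] psi_s 0.002 F [-0.2 -0.1  0.3] w 0.001 q [ 0.04 -0.23  1.82 -0.    1.56  1.98]
world tgt [0.509 0.073 0.31 ] d tool cm [ 0.23 -0.11  0.95] turn 0.002
```

View pics/side_7.png

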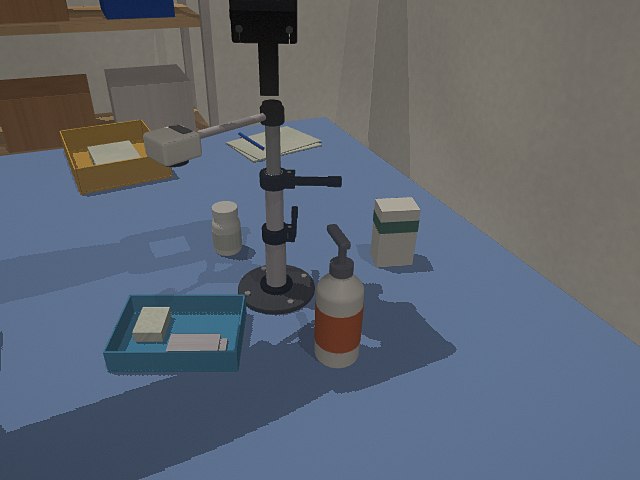

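The fingers (260-278 px) sit over the cap (262-283 px), about 3 mm to the left. I'll correct that and press.

Request:
{"fn": "apply_moves", "kwargs": {
  "increments": [
    [[1,0.3,-0.1,0.8,0],[1,0,0,0.8,0],[1,0,0,0.8,0],[1,0,0,0.8,0],[1,0,0,0.8,0],[1,0,0,0.8,0],[1,0,0,0.8,0],[1,0,0,0.8,0],[1,0,0,0.8,0]]
  ]
}}

```text
time: 7.83
ee_pos: [0.5097, 0.0719, 0.248]
ee_rot: [-0.0, 0.982, -0.187, 0.0]
contact_force: [3.6, 0.6, 3.1]
width: 0.0001
```

```bash
python3 -c "
from h import *
st()"
```

```text
t 7.83 TCP [0.5097 0.0719 0.248 ] stand mm [  1.3  -0.4 248. ] psi_s 0.0 F [3.6 0.6 3.1] w 0.0 q [ 0.04 -0.2   1.91 -0.    1.43  1.98]
```

Request:
{"fn": "apply_moves", "kwargs": {
  "increments": [
    [[1,0,0,0.4,0],[1,0,0,0.3,0],[1,0,0,0.2,0],[1,0,0,0.2,0],[1,0,0,0,0]]
  ]
}}

```text
time: 8.25
ee_pos: [0.5089, 0.0719, 0.237]
ee_rot: [0.0, 0.982, -0.188, -0.001]
contact_force: [0.9, -0.2, -0.2]
width: 0.0004
```

```bash
python3 -c "
from h import *
st()"
```

```text
t 8.25 TCP [0.5089 0.0719 0.237 ] stand mm [  0.7  -0.7 237. ] psi_s 0.0 F [ 0.9 -0.2 -0.2] w 0.0 q [ 0.04 -0.19  1.92 -0.    1.42  1.98]
```

Request:
{"fn": "apply_moves", "kwargs": {
  "increments": [
    [[1,0,0,0.2,0],[1,0,0,0.2,0],[1,0,0,0,0]]
  ]
}}

```text
time: 8.5
ee_pos: [0.509, 0.0719, 0.2346]
ee_rot: [0.0, 0.982, -0.187, -0.001]
contact_force: [-3.7, -1.2, 7.0]
width: -0.0
```

```bash
python3 -c "
from h import *
st(); snap('8',('side',))
p=np.load('p.npy')
im=cv2.imread('pics/side_8.png'); im=(255*(im/255.)**.5).astype('uint8')
import h
op=h.proj; h.proj=lambda n,P:op(n,P)*4+1.5
im=cv2.resize(im,None,fx=4,fy=4,interpolation=2)
im=overlay('side',im,p,0,p[4],1.57,0)
cv2.imwrite('pics/z8.png',im[400:1000,560:1360])
"
```

```text
t 8.5 TCP [0.509  0.0719 0.2346] stand mm [  0.8  -0.7 234.6] psi_s 0.0 F [-3.7 -1.2  7. ] w -0.0 q [ 0.04 -0.19  1.93 -0.    1.41  1.98]
```

View pics/z8.png

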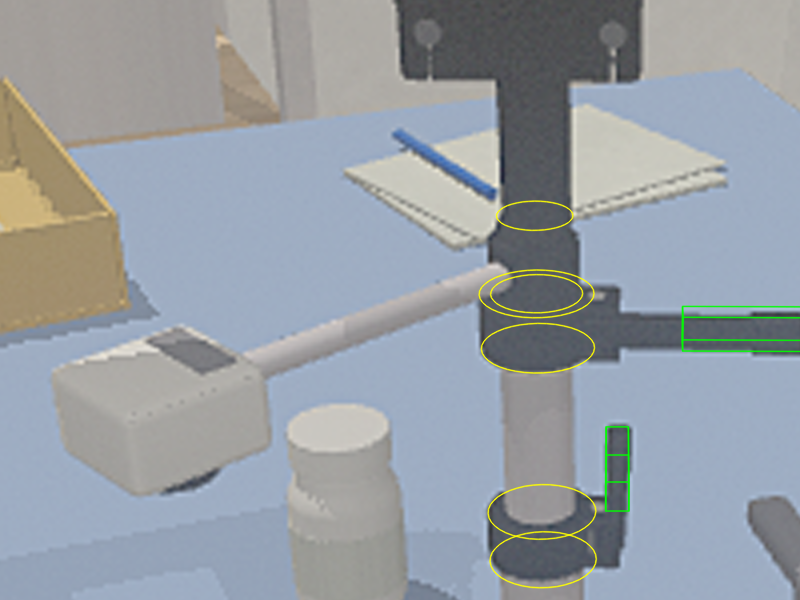

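Request:
{"fn": "apply_moves", "kwargs": {
  "increments": [
    [[1,0,0,0.2,0],[1,0,0,0.2,0],[1,0,0,0,0]]
  ]
}}

```text
time: 8.8
ee_pos: [0.5092, 0.0719, 0.2342]
ee_rot: [0.0, 0.982, -0.187, 0.0]
contact_force: [-9.1, -1.1, 19.7]
width: 0.0002
```

The push ended at a hard stop, with about 20 N and the TCP at 0.234 m, so the inner tube is home. Next I'll lift, move to the +y side, turn and go down to the lower lever.

Request:
{"fn": "apply_moves", "kwargs": {
  "increments": [
    [[1,0,0,-3.5,0],[1,0,-2.5,-0.5,-0.12],[1,0,-4,0,-0.12],[1,0,0,0,-0.12],[1,0,0,0,-0.12],[1,0,0,0,-0.12],[1,0,0,0,-0.12],[1,0,0,0,-0.12],[1,0,0,0,-0.12],[1,0,0,0,-0.12]]
  ]
}}

```text
time: 9.63
ee_pos: [0.5282, 0.1338, 0.2684]
ee_rot: [-0.0, 0.938, 0.347, -0.001]
contact_force: [0.2, -0.2, 0.1]
width: 0.0004
```

Request:
{"fn": "apply_moves", "kwargs": {
  "increments": [
    [[1,0,0,0,-0.12],[1,0,0,0,-0.12],[1,0,0,0,-0.12],[1,0,0,0,-0.12],[1,0,0,0,0]]
  ]
}}

```text
time: 10.05
ee_pos: [0.5282, 0.1338, 0.2685]
ee_rot: [-0.0, 0.83, 0.558, -0.001]
contact_force: [0.2, -0.2, 0.8]
width: 0.0004
```

```bash
python3 -c "
from h import *
st(); snap('9',('side',)); go(7,67,200,1.5708)"
```

```text
t 10.05 TCP [0.5282 0.1338 0.2685] stand mm [ -4.2  64.  268.5] psi_s 1.562 F [ 0.2 -0.2  0.8] w 0.0 q [ 0.15 -0.14  1.82 -0.    1.46  0.54]
world tgt [0.54  0.133 0.2  ] d tool cm [0.31 1.11 6.86] turn -0.013
```

View pics/side_9.png

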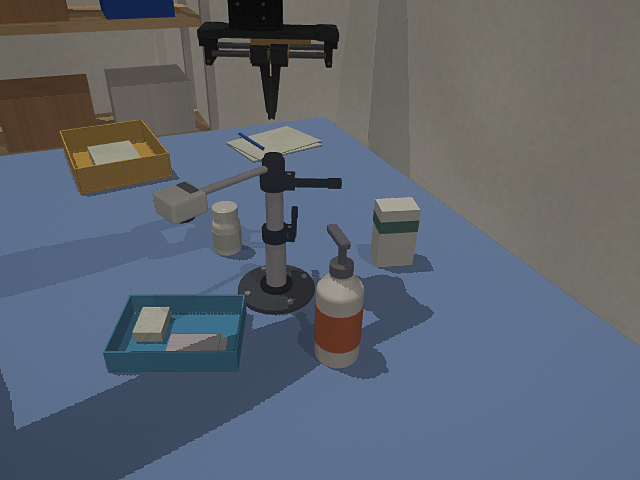

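The side view shows the inner tube home, with the head resting on the upper collar at (274,165). The upper lever is open and the lower lever closed. I'll go down beside the lower lever.

Request:
{"fn": "apply_moves", "kwargs": {
  "increments": [
    [[1,0.3,1.0,2,-0.013],[1,0,0,3.5,0],[1,0,0,3.5,0],[1,0,0,3.5,0],[1,0,0,2.5,0],[1,0,0,0,0]]
  ]
}}

```text
time: 10.6
ee_pos: [0.5342, 0.1321, 0.1122]
ee_rot: [-0.003, 0.827, 0.562, -0.006]
contact_force: [-1.5, 0.1, -0.8]
width: 0.0005
```

```bash
python3 -c "
from h import *
st(); go(9,67,105,1.5708)"
```

```text
t 10.6 TCP [0.5342 0.1321 0.1122] stand mm [  2.   64.6 112.2] psi_s 1.57 F [-1.5  0.1 -0.8] w 0.0 q [ 0.14  0.    1.96 -0.    1.2   0.52]
world tgt [0.542 0.132 0.105] d tool cm [0.24 0.7  0.72] turn -0.001
```

```bash
cat > path.py <<'E'
import numpy as np
prev=np.array([2,64.6]);pp=1.57
for th,rho,ps in [(0.03,56,1.57),(.15,58,1.55),(.27,60,1.53),(.39,62,1.51),(.51,64,1.49),(.63,66,1.46),(.74,67,1.43),(.84,68,1.40),(.93,69,1.37),(1.0,70,1.36),(1.06,71,1.36),(1.1,72,1.36)]:
    d=np.array([np.sin(th),np.cos(th)]);n=np.array([np.cos(th),-np.sin(th)])
    X=np.array([np.cos(ps),np.sin(ps)]);Y=np.array([np.sin(ps),-np.cos(ps)])
    T=np.array([22,0])+rho*d+1.5*n-9*Y+10*X
    Xp=np.array([np.cos(pp),np.sin(pp)]);Yp=np.array([np.sin(pp),-np.cos(pp)])
    dd=T-prev; m=np.array([.208,.978])
    print(th,T.round(1),'row',np.round([dd@Xp/10,dd@Yp/10],2),round(pp-ps,3),'edge',round(X@T-37.5,1))
    prev=T;pp=ps
E
python3 path.py
```

```text
0.03 [16.2 65.9] row [0.13 1.42] 0.0 edge 28.4
0.15 [23.4 67.3] row [0.14 0.72] 0.02 edge 30.3
0.27 [30.9 67.8] row [0.06 0.75] 0.02 edge 31.5
0.39 [38.6 67.3] row [-0.02  0.77] 0.02 edge 32.0
0.51 [46.4 65.8] row [-0.1   0.79] 0.02 edge 31.8
0.63 [54.3 63.4] row [-0.18  0.8 ] 0.03 edge 31.5
0.74 [60.8 59.6] row [-0.3   0.69] 0.03 edge 30.1
0.84 [66.5 55.7] row [-0.31  0.62] 0.03 edge 28.6
0.93 [71.4 51.6] row [-0.31  0.55] 0.03 edge 27.3
1.0 [75.  48.2] row [-0.26  0.42] 0.01 edge 25.3
1.06 [78.  45.1] row [-0.25  0.36] 0.0 edge 22.9
1.1 [80.1 43. ] row [-0.16  0.26] 0.0 edge 21.3
```

Request:
{"fn": "apply_moves", "kwargs": {
  "increments": [
    [[1,0.1,0.4,0.7,0],[1,0.05,0.5,0,0],[1,0,0.5,0,0],[1,0.14,0.72,0,0.02],[1,0.06,0.75,0,0.02],[1,-0.02,0.77,0,0.02],[1,-0.1,0.8,0,0.02]]
  ]
}}

```text
time: 11.18
ee_pos: [0.582, 0.1178, 0.1133]
ee_rot: [-0.0, 0.849, 0.528, 0.0]
contact_force: [-3.1, 0.8, -0.2]
width: 0.0006
```

```bash
python3 -c "
from h import *
st(); snap('10',('side',));"
```

```text
t 11.18 TCP [0.582  0.1178 0.1133] stand mm [ 51.7  68.9 113.3] psi_s 1.491 F [-3.1  0.8 -0.2] w 0.001 q [0.11 0.08 1.87 0.   1.19 0.57]
```

View pics/side_10.png

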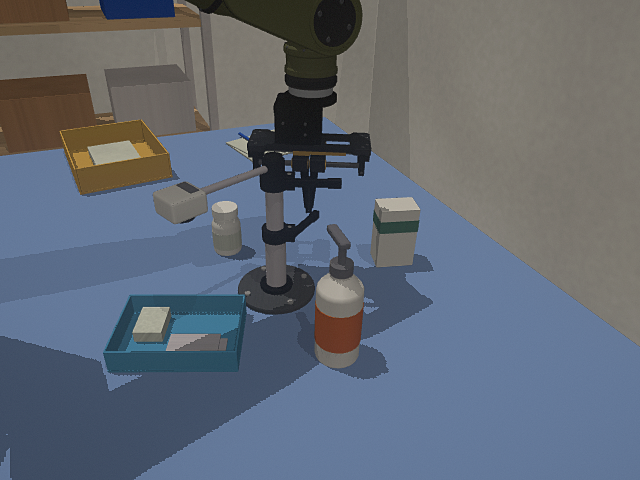

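The lower lever is swinging, with its tip at (316,214). The TCP is about 8 mm too high, so I'll correct that before going on.

Request:
{"fn": "apply_moves", "kwargs": {
  "increments": [
    [[1,0,0,0.8,0],[1,-0.5,0.3,0,0.03],[1,-0.4,0.6,0,0.03],[1,-0.4,0.5,0,0.03],[1,0,0,0,0]]
  ]
}}

```text
time: 11.65
ee_pos: [0.5878, 0.0986, 0.1046]
ee_rot: [0.0, 0.872, 0.49, 0.0]
contact_force: [-0.4, 1.2, 0.4]
width: 0.0008
```

```bash
python3 -c "
from h import *
st(); snap('11',('side',)); go(75,48.2,106,1.36)"
```

```text
t 11.65 TCP [0.5878 0.0986 0.1046] stand mm [ 64.2  53.2 104.6] psi_s 1.4 F [-0.4  1.2  0.4] w 0.001 q [ 0.08  0.1   1.87 -0.    1.17  0.62]
world tgt [0.596 0.09  0.106] d tool cm [-0.32  1.18 -0.13] turn 0.042
```

View pics/side_11.png

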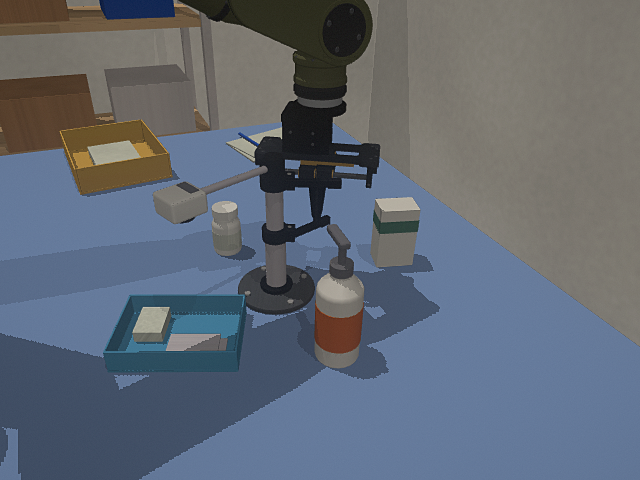

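Request:
{"fn": "apply_moves", "kwargs": {
  "increments": [
    [[1,-0.2,0.4,0,0.02],[1,-0.2,0.4,0,0.02],[1,-0.2,0.4,0,0],[1,-0.2,0.3,0,0],[1,0,0,0,0]]
  ]
}}

```text
time: 12.12
ee_pos: [0.596, 0.0843, 0.1047]
ee_rot: [0.0, 0.881, 0.473, 0.0]
contact_force: [-0.7, 1.0, 0.2]
width: 0.0006
```

```bash
cat >> h.py <<'E'
def zoom(name,inner,mid,tu,tl,box=(300,1000,880,1500),n='side'):
    global proj
    snap(name,(n,)); p=np.load('p.npy'); im=cv2.imread(f'pics/{n}_{name}.png'); im=(255*(im/255.)**.5).astype('uint8')
    op=proj; proj=lambda n,P:op(n,P)*4+1.5
    im=cv2.resize(im,None,fx=4,fy=4,interpolation=2); im=overlay(n,im,p,inner,mid,tu,tl); proj=op
    a,b,c,d=box; cv2.imwrite(f'pics/z{name}.png',im[a:b,c:d])
E
python3 -c "
from h import *
st(); zoom('12',0,.065,1.57,1.05); go(80,43,105,1.36)
p=np.load('p.npy')
for th in (.8,.9,1,1.1,1.2): print(th,proj('side',S2W(p,lever(th,.109)[1])))"
```

```text
t 12.12 TCP [0.596  0.0843 0.1047] stand mm [ 77.1  42.9 104.7] psi_s 1.363 F [-0.7  1.   0.2] w 0.001 q [ 0.05  0.11  1.86 -0.    1.17  0.64]
world tgt [0.599 0.083 0.105] d tool cm [ 0.05  0.29 -0.02] turn 0.003
0.8 [[326.14092212 217.86960063]]
0.9 [[329.14689156 219.73088249]]
1 [[331.81456666 221.74608329]]
1.1 [[334.11392628 223.90063936]]
1.2 [[336.0165888  226.17823973]]
```

View pics/z12.png

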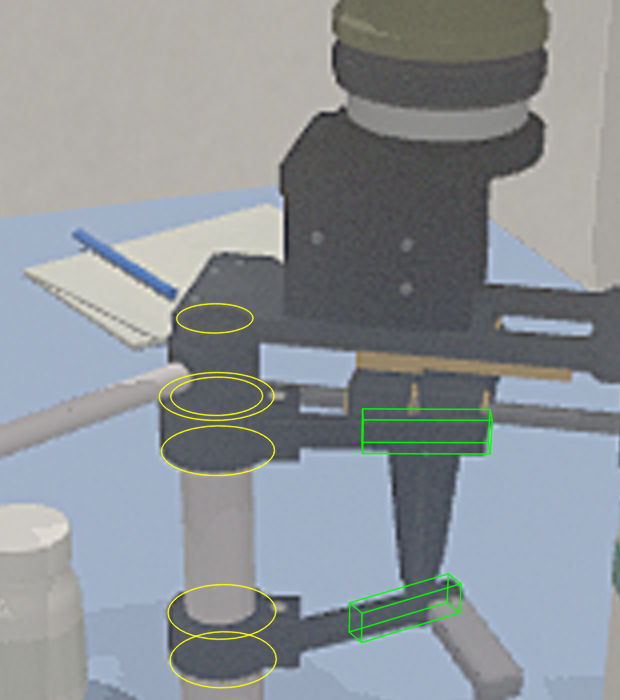

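The 1.05 rad outline roughly matches and there's no force on the body. I'll push a little further for margin.

Request:
{"fn": "apply_moves", "kwargs": {
  "increments": [
    [[1,-0.3,0.2,0,0],[1,-0.3,0.1,0,0],[1,-0.2,0.1,0,0],[1,0,0,0,0]]
  ]
}}

```text
time: 12.5
ee_pos: [0.596, 0.0834, 0.105]
ee_rot: [-0.006, 0.883, 0.47, 0.006]
contact_force: [5.6, 29.0, -4.4]
width: 0.0004
```

```bash
python3 -c "
from h import *
st(); zoom('13',0,.065,1.57,1.15)"
```

```text
t 12.5 TCP [0.596  0.0834 0.105 ] stand mm [ 77.4  42.  105. ] psi_s 1.355 F [ 5.6 29.  -4.4] w 0.0 q [0.04 0.11 1.86 0.02 1.17 0.63]
```

View pics/z13.png

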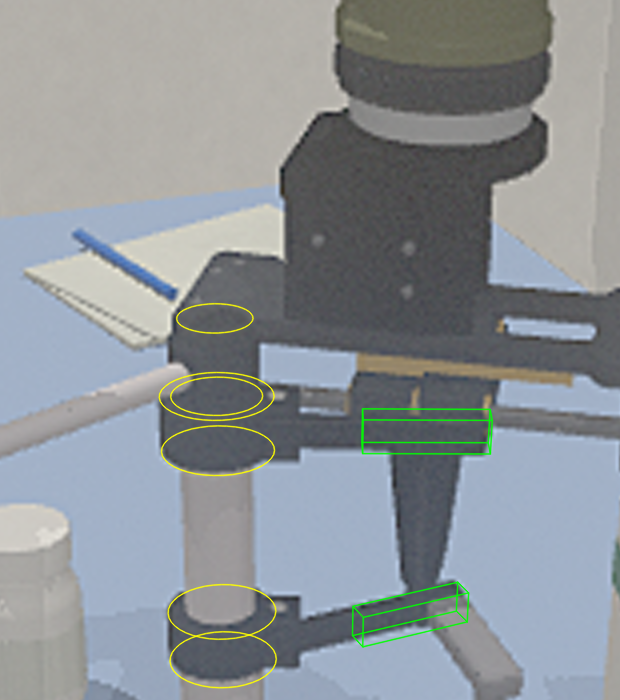

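There's 29 N from the body against the upper collar, so I'll back off straight away and measure the lever properly.

Request:
{"fn": "apply_moves", "kwargs": {
  "increments": [
    [[1,0.8,-0.3,0,0],[1,1,-0.5,0,0],[1,1,-0.5,0,0],[1,0,0,0,0]]
  ]
}}

```text
time: 12.88
ee_pos: [0.5996, 0.1081, 0.105]
ee_rot: [0.0, 0.881, 0.474, 0.0]
contact_force: [-0.0, -0.0, -0.1]
width: 0.0003
```

```bash
python3 -c "
from h import *
st()"
```

```text
t 12.88 TCP [0.5996 0.1081 0.105 ] stand mm [ 71.7  66.4 105. ] psi_s 1.365 F [-0.  -0.  -0.1] w 0.0 q [ 0.09  0.13  1.84 -0.    1.18  0.67]
```

Request:
{"fn": "apply_moves", "kwargs": {
  "increments": [
    [[1,0,0,-4,0],[1,0,0,-4,0],[1,0,0,-4,0],[1,0,0,-4,0],[1,0,0,-2,0]]
  ]
}}

```text
time: 13.3
ee_pos: [0.601, 0.1063, 0.2915]
ee_rot: [0.002, 0.881, 0.473, 0.004]
contact_force: [0.4, 0.0, -0.5]
width: 0.0004
```

```bash
python3 -c "
from h import *
st(); zoom('14',0,.065,1.57,1.08)"
```

```text
t 13.3 TCP [0.601  0.1063 0.2915] stand mm [ 73.6  65.2 291.5] psi_s 1.363 F [ 0.4  0.  -0.5] w 0.0 q [ 0.09 -0.    1.66 -0.    1.48  0.67]
```

View pics/z14.png

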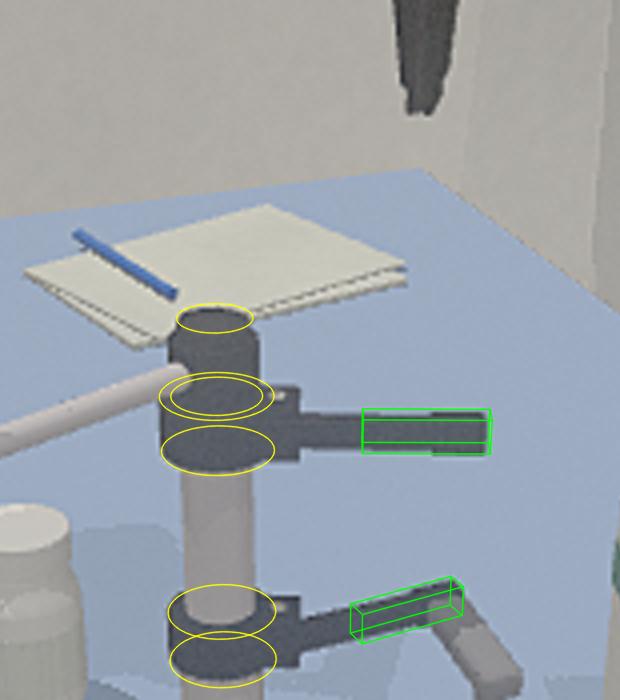

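```bash
python3 -c "
from h import *
import h
p=np.load('p.npy'); im0=cv2.imread('pics/side_14.png'); im0=(255*(im0/255.)**.5).astype('uint8')
op=proj; h.proj=lambda n,P:op(n,P)*8+3.5
im0=cv2.resize(im0,None,fx=8,fy=8,interpolation=2)
o=[]
for th in(0.98,1.08,1.18,None):
    im=im0.copy()
    if th is not None: im=overlay('side',im,p,0,.065,1.57,th)
    o.append(im[1720:2010,2280:2680])
cv2.imwrite('pics/th.png',np.vstack([np.hstack(o[:2]),np.hstack(o[2:])]))
"
```

```text
(no output)
```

View pics/th.png

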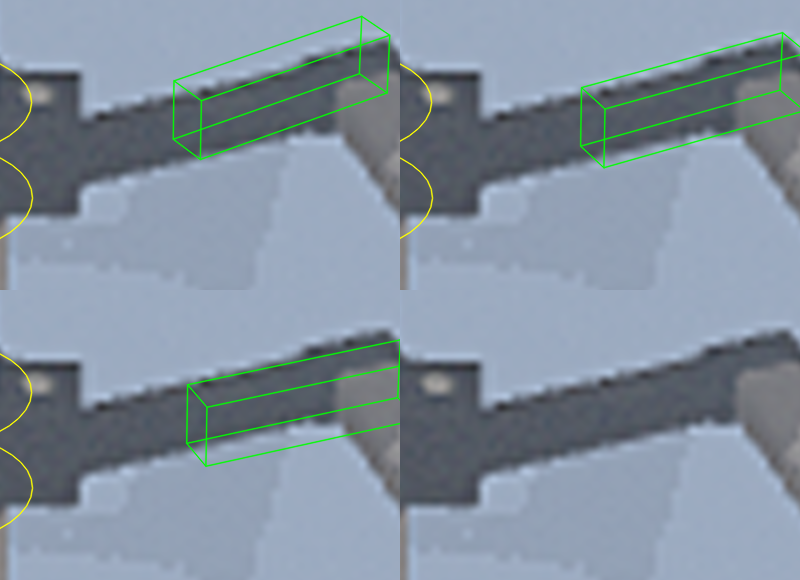

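The lever's edge slope gives about 1.1 rad or a little more, which is clearly above 1.0, so step 3 is met. Next I'll go above the cap.

```bash
python3 -c "
from h import *
go(0,0,250,1.36)"
```

```text
world tgt [0.509 0.073 0.25 ] d tool cm [-7.98 -5.96  4.49] turn 0.003
```

Request:
{"fn": "apply_moves", "kwargs": {
  "increments": [
    [[1,-2.7,-2,0,0],[1,-2.7,-2,0,0],[1,-2.6,-2,1,0],[1,0,0,1.5,0],[1,0,0,1,0],[1,0,0,0,0]]
  ]
}}

```text
time: 13.85
ee_pos: [0.5036, 0.0727, 0.2468]
ee_rot: [-0.001, 0.881, 0.473, -0.002]
contact_force: [0.1, -0.0, 0.9]
width: 0.0007
```

```bash
python3 -c "
from h import *
st(); go(0,0,171,1.36); snap('15',('side',))"
```

```text
t 13.85 TCP [0.5036 0.0727 0.2468] stand mm [ -4.5  -1.9 246.8] psi_s 1.363 F [ 0.1 -0.   0.9] w 0.001 q [ 0.04 -0.21  1.92 -0.    1.44  0.62]
world tgt [0.509 0.073 0.171] d tool cm [0.28 0.4  7.58] turn 0.003
```

View pics/side_15.png

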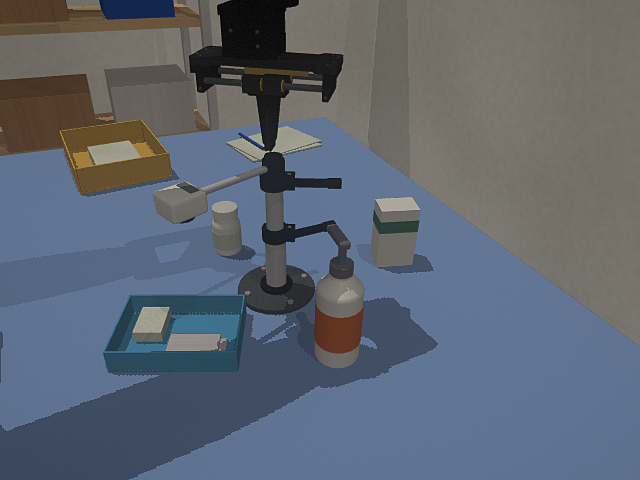

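The fingers are just above the cap at (270,152). Pressing the middle tube home.

Request:
{"fn": "apply_moves", "kwargs": {
  "increments": [
    [[1,0.3,0.4,0.5,0],[1,0,0,0.8,0],[1,0,0,0.8,0],[1,0,0,0.8,0],[1,0,0,0.8,0],[1,0,0,0.8,0],[1,0,0,0.8,0],[1,0,0,0.8,0],[1,0,0,0.6,0],[1,0,0,0.3,0]]
  ]
}}

```text
time: 14.73
ee_pos: [0.5093, 0.0734, 0.1782]
ee_rot: [-0.0, 0.881, 0.473, -0.001]
contact_force: [2.8, 0.3, 3.7]
width: 0.0001
```

```bash
python3 -c "
from h import *
st()"
```

```text
t 14.73 TCP [0.5093 0.0734 0.1782] stand mm [  0.5   0.8 178.2] psi_s 1.363 F [2.8 0.3 3.7] w 0.0 q [ 0.04 -0.15  1.99  0.    1.31  0.62]
```

Request:
{"fn": "apply_moves", "kwargs": {
  "increments": [
    [[1,0,0,0.3,0],[1,0,0,0.3,0],[1,0,0,0.2,0],[1,0,0,0.1,0],[1,0,0,0,0]]
  ]
}}

```text
time: 15.15
ee_pos: [0.5094, 0.0734, 0.1707]
ee_rot: [-0.0, 0.881, 0.473, -0.001]
contact_force: [-0.3, 0.5, 4.8]
width: 0.0008
```

Request:
{"fn": "apply_moves", "kwargs": {
  "increments": [
    [[1,0,0,0.2,0],[1,0,0,0.2,0],[1,0,0,0.1,0],[1,0,0,0,0]]
  ]
}}

```text
time: 15.48
ee_pos: [0.5096, 0.0734, 0.1704]
ee_rot: [-0.0, 0.881, 0.473, -0.001]
contact_force: [-11.5, -0.9, 23.8]
width: 0.0006
```

```bash
python3 -c "
from h import *
st(); zoom('16',0,0,1.57,1.12,(500,1200,560,1360))"
```

```text
t 15.48 TCP [0.5096 0.0734 0.1704] stand mm [  0.8   1.  170.4] psi_s 1.363 F [-11.5  -0.9  23.8] w 0.001 q [ 0.04 -0.15  1.99 -0.    1.3   0.62]
```

View pics/z16.png

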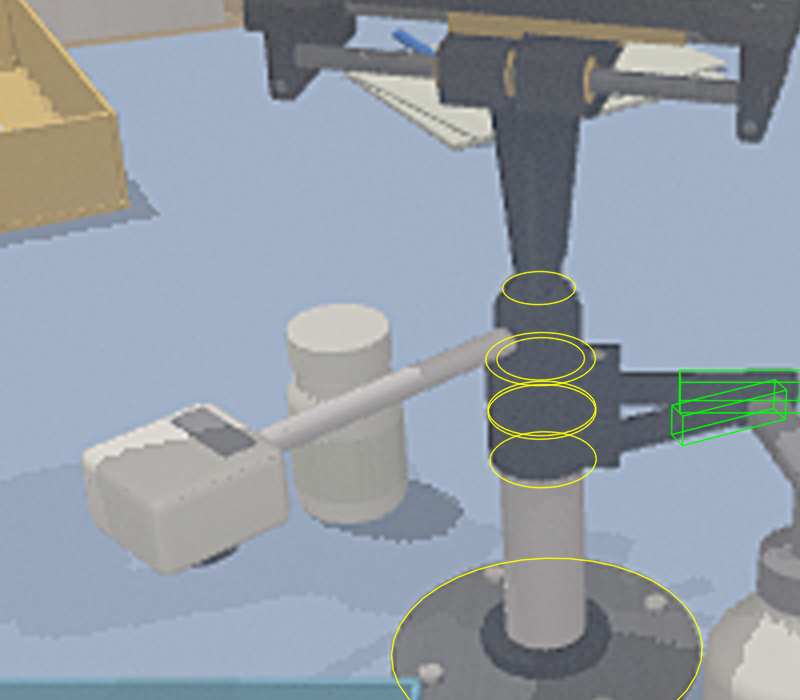

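The middle tube reached its hard stop (about 24 N vertical, TCP at 0.170 m) and the outlines agree. Before closing the levers I need the clearance to the pump bottle and its spout.

```bash
python3 -c "
from h import *
def ray(n,uv,z):
    m=camera_model(n); d=m['R'].T@np.linalg.inv(m['K'])@np.r_[uv,1]; c=-m['R'].T@m['t']; return c+d*(z-c[2])/d[2]
for n,uv,z in (('side',(338,350),0),('side',(343,262),.15),('top',(367,254),.18),('top',(391,256),.18),('top',(386,261),.13),('side',(333,230),.18),('side',(348,243),.18)):
    P=ray(n,uv,z); print(n,uv,P.round(3),W2S(P).round(0))
"
```

```text
side (338, 350) [ 0.542 -0.085  0.   ] [  89. -135.    0.]
side (343, 262) [ 0.541 -0.086  0.15 ] [  89. -136.  150.]
top (367, 254) [ 0.539 -0.052  0.18 ] [  74. -105.  180.]
top (391, 256) [ 0.536 -0.09   0.18 ] [  85. -141.  180.]
top (386, 261) [ 0.534 -0.089  0.13 ] [  83. -141.  130.]
side (333, 230) [ 0.54  -0.057  0.18 ] [  77. -109.  180.]
side (348, 243) [ 0.544 -0.091  0.18 ] [  93. -139.  180.]
```

```bash
python3 -c "
import cv2
im=cv2.imread('pics/top0.png'); im=(255*(im/255.)**.5).astype('uint8')
cv2.imwrite('pics/zt.png',cv2.resize(im[220:310,350:430],None,fx=6,fy=6,interpolation=2))"
```

```text
(no output)
```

View pics/zt.png

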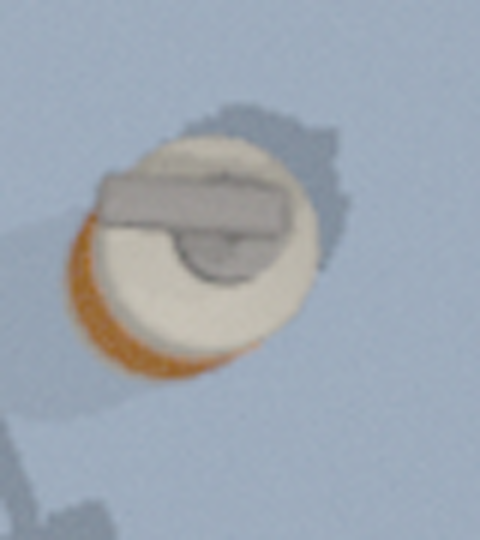

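The spout tip is at about stand (75,-105), so coming down at y≈-42 leaves clearance. I'll lift off and move to the -y side of the levers.

Request:
{"fn": "apply_moves", "kwargs": {
  "increments": [
    [[1,0,0,-3,0],[1,0,0,-4,0],[1,0,0,-1,-0.1],[1,0,0,0,-0.108],[1,0,0,0,0]]
  ]
}}

```text
time: 15.95
ee_pos: [0.5096, 0.0734, 0.2459]
ee_rot: [-0.0, 0.827, 0.563, -0.0]
contact_force: [-0.2, 0.4, -0.7]
width: 0.0004
```

```bash
python3 -c "
from h import *
st(); go(82,-43,250,1.5708)"
```

```text
t 15.95 TCP [0.5096 0.0734 0.2459] stand mm [  0.7   0.9 245.9] psi_s 1.573 F [-0.2  0.4 -0.7] w 0.0 q [ 0.04 -0.2   1.91 -0.    1.43  0.41]
world tgt [0.569 0.003 0.25 ] d tool cm [-4.41  8.12 -0.41] turn 0.002
```

Request:
{"fn": "apply_moves", "kwargs": {
  "increments": [
    [[1,-1.5,2.7,0,0],[1,-1.5,2.7,0,0],[1,-1.4,2.7,0,0],[1,0,0,0,0],[1,0,0,2,0],[1,0,0,2,0],[1,0,0,0,0]]
  ]
}}

```text
time: 16.53
ee_pos: [0.5652, 0.0031, 0.1991]
ee_rot: [-0.004, 0.828, 0.561, -0.005]
contact_force: [-1.3, -0.5, -1.1]
width: 0.0003
```

```bash
python3 -c "
from h import *
st(); go(82,-43,103,1.5708); snap('17')"
```

```text
t 16.53 TCP [0.5652 0.0031 0.1991] stand mm [ 78.3 -43.9 199.1] psi_s 1.569 F [-1.3 -0.5 -1.1] w 0.0 q [-0.09 -0.04  1.85  0.    1.35  0.29]
world tgt [0.569 0.003 0.103] d tool cm [0.1  0.37 9.61] turn -0.002
```

View pics/side_17.png

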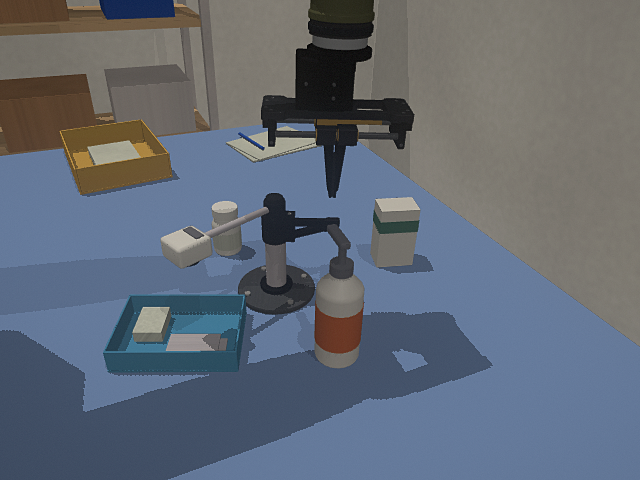

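The side view shows the tubes collapsed, and the fingers at (333,195) are clear behind the spout at (338,236). Going down.

Request:
{"fn": "apply_moves", "kwargs": {
  "increments": [
    [[1,0.1,0.4,2.5,0],[1,0,0,2.5,0],[1,0,0,2.5,0],[1,0,0,1.7,0],[1,0,0,0,0],[1,0,0,0,0]]
  ]
}}

```text
time: 17.13
ee_pos: [0.5729, 0.0024, 0.1139]
ee_rot: [-0.0, 0.827, 0.562, -0.0]
contact_force: [-0.1, 0.3, 0.1]
width: 0.0001
```

```bash
python3 -c "
from h import *
st(); go(82,-26,106,1.5708); snap('18',('side',))"
```

```text
t 17.13 TCP [0.5729 0.0024 0.1139] stand mm [ 85.8 -41.7 113.9] psi_s 1.571 F [-0.1  0.3  0.1] w 0.0 q [-0.09  0.04  1.91  0.    1.19  0.29]
world tgt [0.575 0.018 0.106] d tool cm [ 1.57 -0.38  0.79] turn 0.0
```

View pics/side_18.png

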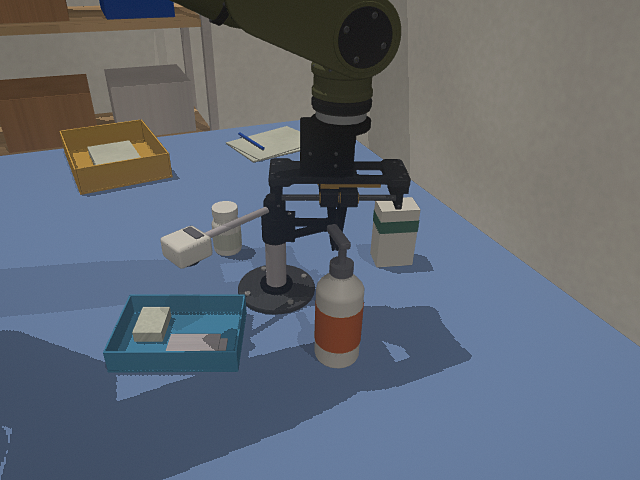

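Request:
{"fn": "apply_moves", "kwargs": {
  "increments": [
    [[1,0,0,0.7,0],[1,0.6,-0.1,0,0],[1,0.7,-0.2,0,0],[1,0.7,0,0,0],[1,0.73,0.2,0,-0.12],[1,0.73,0.2,0,-0.12],[1,0.73,0.2,0,-0.12],[1,0,0,0,0]]
  ]
}}

```text
time: 17.85
ee_pos: [0.5901, 0.0427, 0.1074]
ee_rot: [0.001, 0.712, 0.702, 0.001]
contact_force: [0.4, 0.3, 0.1]
width: 0.0007
```

```bash
python3 -c "
from h import *
st(); snap('19',('side',))
for th in np.arange(1.6,-.01,-.12):
    d=np.array([np.sin(th),np.cos(th)]);n=np.array([np.cos(th),-np.sin(th)])
    print(round(th,2),(np.array([22,0])+61*d+20.5*n).round(1),round(1.57+1.57-th,2),end=';')"
```

```text
t 17.85 TCP [0.5901 0.0427 0.1074] stand mm [ 87.    2.  107.4] psi_s 1.934 F [0.4 0.3 0.1] w 0.001 q [-0.02  0.09  1.88  0.    1.18 -0.  ]
1.6 [ 82.4 -22.3] 1.54;1.48 [ 84.6 -14.9] 1.66;1.36 [85.9 -7.3] 1.78;1.24 [86.4  0.4] 1.9;1.12 [85.8  8.1] 2.02;1.0 [84.4 15.7] 2.14;0.88 [82.1 23.1] 2.26;0.76 [78.9 30.1] 2.38;0.64 [74.9 36.7] 2.5;0.52 [70.1 42.8] 2.62;0.4 [64.6 48.2] 2.74;0.28 [58.6 53. ] 2.86;0.16 [52. 57.] 2.98;0.04 [44.9 60.1] 3.1;
```

View pics/side_19.png

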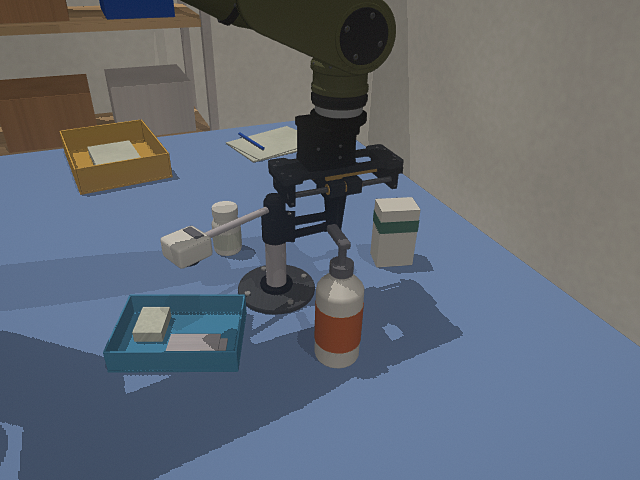

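On track, with the TCP at stand (87,2) for a lever angle of about 1.22 rad; both levers are now moving together. Continuing.

Request:
{"fn": "apply_moves", "kwargs": {
  "increments": [
    [[1,0.73,0.2,0,-0.12],[1,0.73,0.2,0,-0.12],[1,0.73,0.2,0,-0.12],[1,0.73,0.2,0,-0.12],[1,0.73,0.2,0,-0.12],[1,0,0,0,0]]
  ]
}}

```text
time: 18.4
ee_pos: [0.5918, 0.0792, 0.1075]
ee_rot: [0.001, 0.474, 0.881, 0.001]
contact_force: [1.5, -0.1, 0.4]
width: 0.0004
```

```bash
python3 -c "
from h import *
st(); snap('20',('side',))"
```

```text
t 18.4 TCP [0.5918 0.0792 0.1075] stand mm [ 75.   36.7 107.5] psi_s 2.531 F [ 1.5 -0.1  0.4] w 0.0 q [ 0.04  0.1   1.87 -0.    1.17 -0.54]
```

View pics/side_20.png

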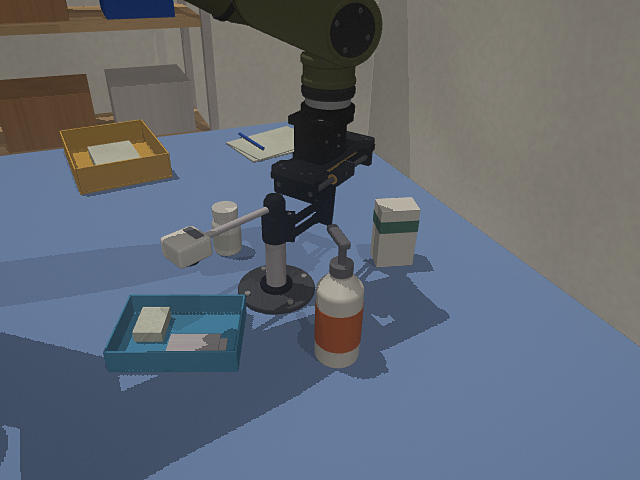

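Request:
{"fn": "apply_moves", "kwargs": {
  "increments": [
    [[1,0.73,0.2,0,-0.12],[1,0.73,0.2,0,-0.12],[1,0.73,0.2,0,-0.12],[1,0.73,0.2,0,-0.12],[1,0.7,0.2,0,-0.12],[1,0,0,0,0]]
  ]
}}

```text
time: 18.95
ee_pos: [0.5721, 0.111, 0.1077]
ee_rot: [0.001, 0.193, 0.981, 0.001]
contact_force: [2.7, 0.6, 0.1]
width: 0.0005
```

```bash
python3 -c "
from h import *
st(); snap('21',('side',))"
```

```text
t 18.95 TCP [0.5721 0.111  0.1077] stand mm [ 45.   58.9 107.7] psi_s 3.13 F [2.7 0.6 0.1] w 0.0 q [ 0.1   0.07  1.9   0.    1.17 -1.08]
```

View pics/side_21.png

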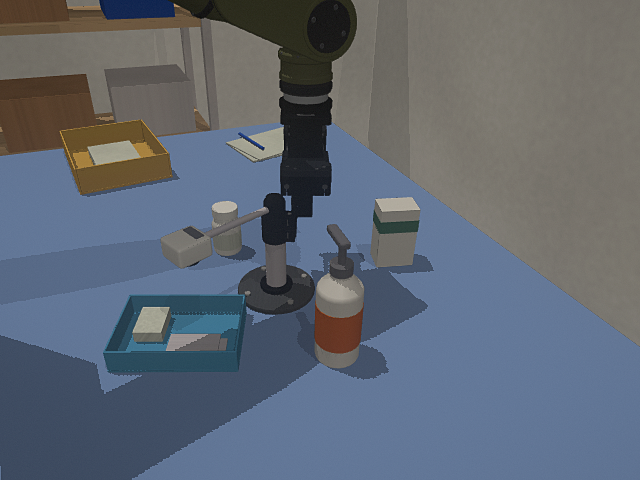

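Nearly closed. I'll press gently against the stops.

Request:
{"fn": "apply_moves", "kwargs": {
  "increments": [
    [[1,0.3,0,0,0],[1,0.3,0,0,0],[1,0.2,0,0,0],[1,0,0,0,0]]
  ]
}}

```text
time: 19.33
ee_pos: [0.5711, 0.1111, 0.1083]
ee_rot: [0.01, 0.195, 0.981, 0.0]
contact_force: [23.7, -4.7, -10.5]
width: 0.0003
```

Request:
{"fn": "apply_moves", "kwargs": {
  "increments": [
    [[1,-1,0,0,0],[1,-2,0,0,0],[1,-2,0,0,0],[1,0,0,0,0],[1,0,0,-4,0],[1,0,0,-4,0],[1,0,0,-4,0],[1,0,0,-4,0],[1,0,0,-4,0],[1,0,0,0,0]]
  ]
}}

```text
time: 20.17
ee_pos: [0.6124, 0.0946, 0.3175]
ee_rot: [0.007, 0.194, 0.981, 0.002]
contact_force: [0.2, -0.7, 1.9]
width: 0.0002
```

```bash
python3 -c "
from h import *
st(); zoom('22',0,0,0,0,(680,1180,900,1500)); snap('22t',('top',))
"
```

```text
t 20.17 TCP [0.6124 0.0946 0.3175] stand mm [ 88.5  58.5 317.5] psi_s 3.128 F [ 0.2 -0.7  1.9] w 0.0 q [ 0.07  0.01  1.6   0.    1.52 -1.11]
```

View pics/z22.png

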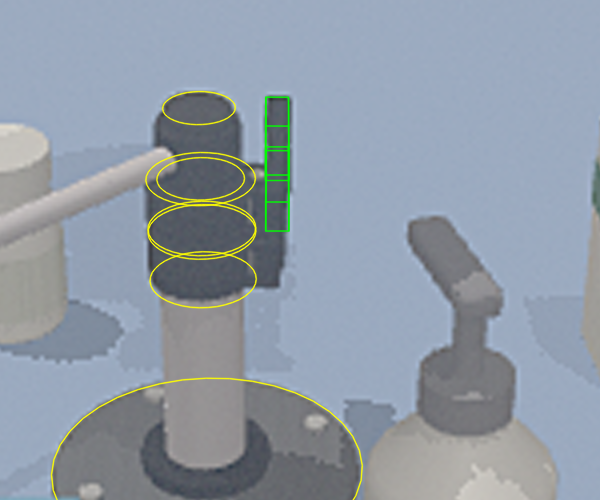

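View pics/top_22t.png

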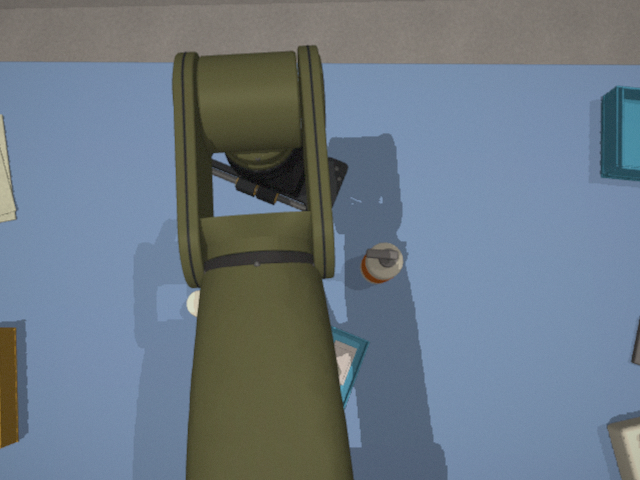

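In the side view both levers match the closed outline. I'll move the arm aside to check from the top.

Request:
{"fn": "apply_moves", "kwargs": {
  "increments": [
    [[1,0,-2,-4,0],[1,0,-4,-3,0],[1,0,-4,0,0],[1,0,-4,0,0],[1,0,-4,0,0],[1,0,-4,0,0],[1,0,-4,0,0],[1,0,-4,0,0],[1,0,-4,0,0],[1,0,-4,0,0]]
  ]
}}

```text
time: 21.1
ee_pos: [0.4673, -0.2508, 0.3658]
ee_rot: [-0.003, 0.194, 0.981, 0.001]
contact_force: [1.2, -0.6, 0.5]
width: -0.0
```

```bash
python3 -c "
from h import *
st(); zoom('23',0,0,0,0,(860,1300,920,1360),'top'); snap('23s',('side',))
a=cv2.imread('pics/top0.png').astype(int);b=cv2.imread('pics/top_23.png').astype(int)
st()
"
```

```text
t 21.1 TCP [ 0.4673 -0.2508  0.3658] stand mm [  80.9 -316.   365.8] psi_s 3.129 F [ 1.2 -0.6  0.5] w -0.0 q [-0.59 -0.19  1.71  0.    1.63 -1.78]
t 21.2 TCP [ 0.4663 -0.2535  0.3655] stand mm [  81.  -318.9  365.5] psi_s 3.122 F [0.3 0.4 0.3] w 0.001 q [-0.6  -0.19  1.71 -0.    1.63 -1.77]
```

View pics/z23.png

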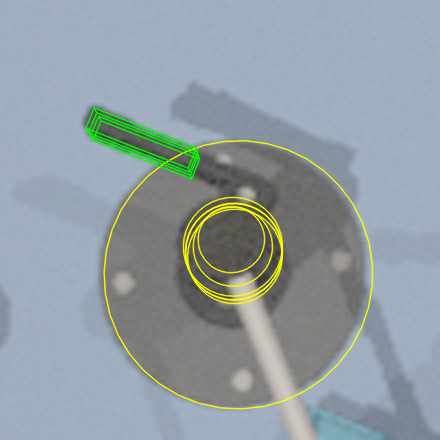

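View pics/side_23s.png

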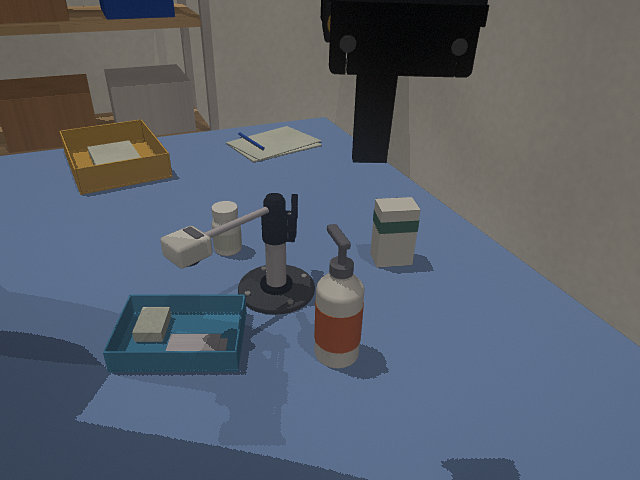

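View pics/top_23.png

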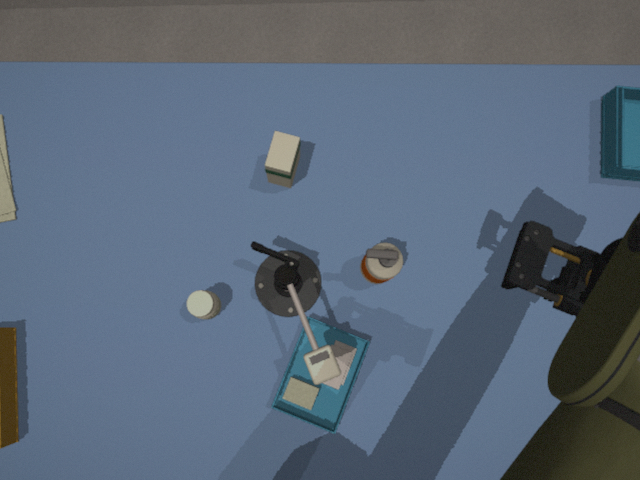

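Both levers lie stacked along the closed outline, with the top view's tip at (256,246). The tubes are home, and the basket, bottles and carton are where they started. Letting the arm settle before handing in.

Request:
{"fn": "apply_moves", "kwargs": {
  "increments": [
    [[1,0,0,0,0],[1,0,0,0,0],[1,0,0,0,0]]
  ]
}}

```text
time: 21.45
ee_pos: [0.4696, -0.2487, 0.3678]
ee_rot: [-0.001, 0.192, 0.981, 0.001]
contact_force: [0.1, 0.3, 0.3]
width: 0.0006
```

```bash
python3 -c "
from cell import *
print(job_done())"
```

```text
the job is handed in; nothing more can be done
None
```

The stand is collapsed and both levers are closed. I handed the job in at about 21.5 s of the 58 s allowed; it reports no verdict.

**What I did, in order:**
1. I swung the upper lever fully open.
2. I pressed the cap until the inner tube hit its stop at about 20 N.
3. I swung the lower lever open to about 1.1 rad.
4. I pressed the cap again until the middle tube hit its stop, with the cap at 0.170 m against an expected 0.171 m.
5. I swept both levers closed together, up to about 24 N against their stops.

**Last checks:** In the final side and top pictures, the tubes match the home outline and both levers match the closed outline. By eye, the basket, bottles and carton are where they started. The arm is well clear of everything, with no contact force reading.

**Less certain:**
- **Lower lever angle:** the upper lever and collar were in the gripper's way, so the lower lever could not be opened to its stop. It needed more than 1.0 rad. The tip position gave about 1.08 and the slope of its edges about 1.12 to 1.16, so I took it as met.
- **Contact with the stand:** during that push the gripper's body pressed on the upper collar or upper lever. The tool read about 30 N in total, against the 40 N limit, and I backed off at once.

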